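# Release the music box and crank it to the start dot

## Task

The music box's crank is locked by its spring-loaded stop knob. Pull the black knob up, twist it clockwise and let it settle in its rest notch so that it stays up by itself, being gentle with its stops; then turn the crank clockwise by its wooden handle until its tip points at the red dot, and let go, leaving the other things on the table where they are.

Things in the scene. Friction and masses are not known exactly. Their poses are not given: they have to be found in the camera images.
- music_box: green tin music box, 160 x 180 x 75 mm (x, y, z), fixed to the table; origin at the centre of its underside. On its flat top: the stop knob's axis at x 0, y -45 mm, in a brass bushing 30 mm across and 12 mm high (flange 37 mm across, 3 mm high); the crank's hub (22 mm across) at x 0, y +30 mm on a cream disc.
- stop_knob: black bar knob of a spring plunger that locks the crank; origin on its axis, level with the tin's top when home, moving and turning with it. The bar is 12 mm (its x) by 44 mm (its y), from 18 to 44 mm above the origin. The spring pulls it down with about 4 N at home, 0.11 N more per mm. Its stops bear up to 12 N (0.15 N m of twist); more, or forcing the locked crank, harms it.
- stop_grip (a point): point on the stop knob's axis at which to grip it, 34 mm above its body's origin and 10 mm below its top (fingers close along the knob's x, on its 12 mm width). The rest notch inside is 3 mm deep and unseen; its height and angle differ from box to box. Raised or twisted too little, the knob slides back when let go, or rests on a false ledge at 8 mm lift, the crank still locked.
- stop_lift (a joint): lift of the stop knob, m: 0 home; crank free above 0.010. It rests in the notch at a lift of 0.013 to 0.028 (differs, unseen). On the way into the notch it must be 3 mm above that resting lift; 5.5 mm above it a firm upper stop begins to resist (8 N per mm): feel for it, ease off about 1 mm, then twist.
- stop_twist (a joint): twist of the stop knob, rad: 0 home (bar along the music box's y), growing clockwise seen from above; it turns only that way and only when lifted over 8 mm (about 0.1 rad of play below that). The notch is at 0.85 to 1.45 (differs, unseen). From about 0.04 rad past its middle an end stop resists (0.2 N m per 0.1 rad); let down there, the knob drops into the notch.
- crank (a joint): angle of the crank, rad: 0 locked (arm pointing along the music box's +y), growing clockwise seen from above, up to 2.6; friction about 0.06 N m. While locked it has about 0.03 rad of play.
- crank_handle (a point): middle of the grip zone of the crank's upright dark wood handle (16 mm across, 30 mm tall, it spins freely on its pin, 42 mm from the hub's axis); this point is on its axis, 19 mm above its lower end and 11 mm below its top. The brass arm's top is 11 mm above the tin.
- crank_tip (a point): tip of the crank's arm, painted red, 52 mm from the hub's axis, 9 mm above the tin's top
- red_dot (a point): red dot, 10 mm across, flat on the music box's top, 52 mm from the crank hub's axis, 0.9 to 1.9 rad clockwise from the locked arm
- piece_case: horn piece case, 72 x 112 x 58 mm, stands loose beyond the music box; leave alone; origin under its centre
- bell_weight: bronze bell-shaped paperweight, 54 mm across, 58 mm tall, stands loose to the left of the music box; leave alone; origin under its centre
- sake_bottle: stoneware sake bottle, 84 mm across, 145 mm tall, loose; leave alone; origin under its centre
- sake_cup: stoneware sake cup, 54 mm across, 38 mm tall, loose; leave alone; origin under its centre
- tray: round red lacquered tray, 250 mm across, 22 mm tall, loose; leave alone; origin under its centre
- koma_a: shogi piece lying flat, 30 x 26 x 9 mm, loose; leave alone; origin under its centre
- koma_b: another shogi piece, the same size; leave alone; origin under its centre
Things that resemble listed ones, but are neither listed nor needed, are in the scene too. What is shaped like the music_box but blue is not meant.

How it is judged:
By the outcome, as a careful person would: the job done as asked, in the order asked, and still so for the second after the job is handed in, with the robot touching nothing.
It also fails if it takes over 72 s, if anything falls off the work surface, if the arm or the gripper's body presses on something with over 40 N, if the wrist force passes 120 N, or if a joint passes its speed limit or range.

## Robot

A 7-joint arm with a two-finger parallel gripper is mounted at the origin on the work surface. World frame = base frame: x ahead of the robot, y to its left, z up, the work surface at z = 0. Lengths are in m, angles in rad, forces in N, time in s.
With the tool pointing down it reaches from about 0.425 to 0.8 m from the base axis. Payload 8.3 kg.
Tool frame: the origin (TCP) lies at the very end of the fingers, on their centre line; the grasp point (between the pads) lies env.grip_point_offset behind it (env.grip_point_offset is the distance from the TCP to the grasp point, in m); z points along the fingers, y is the line along which they close (so a half turn about z gives the same grasp; the last joint's range is limited). The gripper opens to 85 mm and grips with 20 to 120 N. Pads are 22 mm wide; open, the fingers measure 114 mm over their backs; the gripper's body (76 mm by 85 mm) begins 54 mm behind the grasp point. The pads swing forward as they close: fully open they stand 13 mm farther back than shut.
Start: joints at [1.08, 0.383, 0.016, 1.37, -0.006, 1.388, -0.046], TCP at [0.259, -0.569, 0.231] pointing down, gripper open.
Joint ranges: [-2.95, 2.95], [-0.25, 2.06], [-1.52, 1.56], [0.18, 2.33], [-1.44, 4.58], [0.02, 2.06], [-3.01, 3.01]. Speed limits (rad/s): [2.39, 2.39, 3.01, 3.01, 3.14, 3.14, 3.14].

## Interface

Orientations are given as a rotation vector (axis times angle).
In Python, from station import env gives the robot as it stands. The module is installed in compiled form; this text tells all that it offers.
- The arm moves only by the tool arm_command, never from a script. Its argument "rows" is a list that holds one entry, the list of rows, each a list of 6 numbers: the shift along the tool's x, y, z normalised to -1 to 1, where 1 is 100 mm, then the turn, a rotation vector about the tool's x, y, z normalised to -1 to 1, where 1 is 180 degrees. In form: [[[dx, dy, dz, rx, ry, rz], ...]]. A call has 1 to 12 rows; each row is the pose to reach, as a shift and turn from the pose commanded when the call began, along the tool's axes at that moment, turning the shorter way round; what a row does not reach only later rows make up. A row lasts 1/8 s, in which the tool goes at most 62.5 mm and 10.7 degrees, less where a joint would pass 70% of its speed; a pose out of reach is approached as far as the arm can. A call with a number of a shift or a turn outside -1 to 1 is refused whole. A call with a gripper value outside its range is refused whole. "jaw" is the gripper's target within -1 to 1 (shut at 1, half-way at 0, fully open at -1), set as the call begins (left out, the last holds). The fingers move at their own pace and stop on an object; "newtons" is the grip in N (left out, the last holds). Time passes only in rows, so rows that repeat a pose let the fingers close. It gives the time, the measured TCP pose, the force, the opening and the grip force at its end, in the units of the state.
- env.get_obs(): the state, without advancing time (a new reading comes with each control period).
- env.grab_frame(name): name is "side" or "top" or "wrist"; returns the picture (420x560x3 uint8, red, green, blue); there is no depth.
- env.camera_info(name): a dict with "fx", "fy", "cx", "cy" (pixels), "dist" ([k1, k2, p1, p2, k3] as OpenCV has them; the pictures are not rectified), "pose" (4x4, takes a point from camera to world coordinates). Camera axes: x right, y up, looking along -z (the intrinsics and any distortion apply to the point x, -y, -z); pixel columns grow to the right and rows downward; lengths in m; the calibration is good to about 2 mm. A picture is of the moment at which its call begins: read the wrist's pose just before it. camera_info takes no time and is no camera call; for the wrist camera it gives the pose at the moment of the call.
- env.close_job(): hands the job in; it is judged then, once.
The state is a dict: "time_s": time; "joint_positions": joint angles; "joint_velocities": joint speeds; "tau": joint torques, N m; "ee_pos": TCP position; "ee_rot": TCP orientation; "ft_force": force on the tool from outside, world axes, zero at the start; "moment": the same for the moment, N m; "opening": finger opening in m; "gripper_force": force on a finger pad.
Only numpy, scipy, OpenCV 4.12 (cv2) and the standard library are available. Lean on these libraries where they do the work, as an engineer would, in place of code of your own. Each camera call takes 0.05 s, during which the arm holds its last target. There are 200 camera calls.

## Working session

There is one attempt and no reset: what is moved stays moved. The work goes in short steps, Python scripts to look and compute and a tool call to move; the robot and the scene stay as the last step left them, time stands still between calls to the robot, and variables do not carry over. Pictures are saved under pics/ and viewed, at most 10 in all, crops included, and the job is handed in when it is done.

Besides the shell and the picture viewer there is one more tool, called after "Request:" in YAML: its name, and indented under it one key for each argument. arm_command: Moves the arm, as the interface text tells. Scaled input: -1 to 1 covers 100 mm each way for a shift and 180 degrees each way for a turn. Its arguments: {"type":"object","properties":{"rows":{"type":"array","items":{"type":"array","items":{"type":"array","items":{"type":"number","minimum":-1,"maximum":1}}}},"jaw":{"type":"number"},"newtons":{"type":"number"}},"required":["rows"]}

```bash
mkdir -p pics; cat > h.py <<'E'
import numpy as np, cv2
from station import env
from scipy.spatial.transform import Rotation as R
def grab(name):
    ci=env.camera_info(name); im=env.grab_frame(name); return im,ci
def ray(ci,uv):
    K=np.array([[ci['fx'],0,ci['cx']],[0,ci['fy'],ci['cy']],[0,0,1.]])
    p=cv2.undistortPoints(np.array(uv,float).reshape(-1,1,2),K,np.array(ci['dist'],float)).reshape(-1,2)
    P=np.array(ci['pose']); d=np.c_[p[:,0],-p[:,1],-np.ones(len(p))]@P[:3,:3].T
    return P[:3,3],d
def onz(ci,uv,z):
    o,d=ray(ci,uv); return o+d*((z-o[2])/d[:,2])[:,None]
def proj(ci,X):
    P=np.array(ci['pose']); c=(np.atleast_2d(X)-P[:3,3])@P[:3,:3]; c=c*[1,-1,-1]
    K=np.array([[ci['fx'],0,ci['cx']],[0,ci['fy'],ci['cy']],[0,0,1.]])
    return cv2.projectPoints(c,np.zeros(3),np.zeros(3),K,np.array(ci['dist'],float))[0].reshape(-1,2)
def save(im,n): cv2.imwrite('pics/'+n,im[...,::-1])
E
python3 - <<'E'
from h import *
np.set_printoptions(precision=4,suppress=True)
ims=[]
for n in('top','side'):
    im,ci=grab(n); np.save(n+'.npy',im); print(n,np.array(ci['pose'])); save(im,n+'0.png')
print(env.grip_point_offset,env.get_obs())
E
```

```text
top [[ 0.0159  0.9973 -0.071   0.3605]
 [-0.9999  0.0162  0.003  -0.0349]
 [ 0.0041  0.0709  0.9975  1.2385]
 [ 0.      0.      0.      1.    ]]
side [[-0.9947  0.0428 -0.0931  0.3349]
 [-0.1007 -0.5745  0.8123  0.847 ]
 [-0.0188  0.8174  0.5758  0.7197]
 [ 0.      0.      0.      1.    ]]
0.0187 {'time_s': 0.1, 'joint_positions': array([ 1.0801,  0.3842,  0.0163,  1.371 , -0.0063,  1.3882, -0.0465]), 'joint_velocities': array([-0.0003, -0.0029, -0.0009, -0.0031,  0.0008,  0.0013,  0.0007]), 'tau': array([  0.004 , -62.9126,   0.8482, -37.2756,   0.0168,   0.0105,
         0.    ]), 'ee_pos': array([ 0.2592, -0.5683,  0.2304]), 'ee_rot': array([-3.0683, -0.6666,  0.0006]), 'ft_force': array([0.0331, 0.1881, 0.3641]), 'moment': array([ 0.0169,  0.0005, -0.0615]), 'gripper_force': 0.0, 'opening': 0.085195186612742}
```

View pics/top0.png

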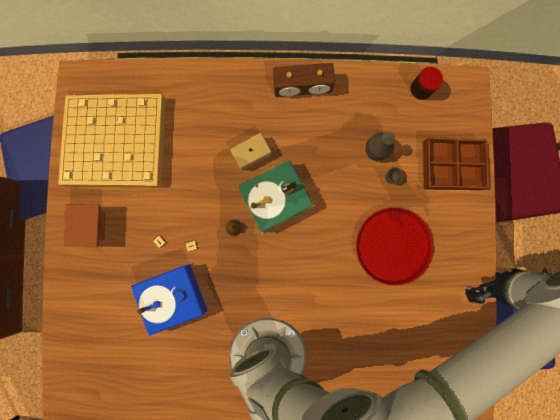

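View pics/side0.png

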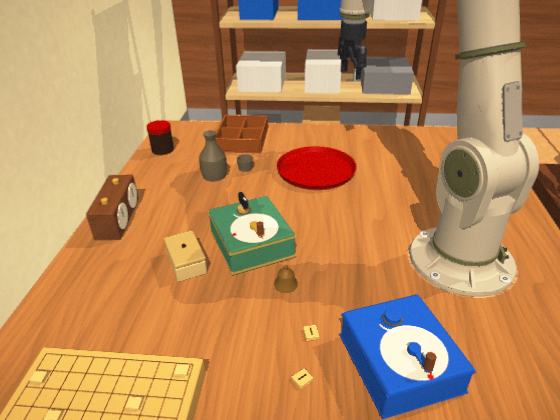

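The green music box is in top view at about (276,196), with the cream disc at (268,199) and the black knob at (290,187). The blue box at (168,300) has the same shape but is the wrong colour, so green is the one meant. I'll measure it and make a confirming crop.

```bash
python3 - <<'E'
from h import *
np.set_printoptions(precision=4,suppress=True)
for n,roi in(('top',(225,150,325,240)),('side',(190,180,310,280))):
    im=np.load(n+'.npy'); ci=env.camera_info(n)
    hsv=cv2.cvtColor(im,cv2.COLOR_RGB2HSV); m=np.zeros(im.shape[:2],np.uint8)
    x0,y0,x1,y1=roi; sub=hsv[y0:y1,x0:x1]
    def cen(mask,z,lab):
        k,l,s,c=cv2.connectedComponentsWithStats(mask.astype(np.uint8)); i=1+np.argmax(s[1:,4])
        uv=c[i]+[x0,y0]; print(n,lab,s[i,4],uv,onz(ci,[uv],z)[0]); return (l==i)
    g=cv2.inRange(sub,(60,80,30),(95,255,255))
    cen((sub[...,1]<70)&(sub[...,2]>170),0.077,'disc')
    cen((sub[...,2]<45),0.109,'knob')
    r=((sub[...,0]<5)|(sub[...,0]>174))&(sub[...,1]>170)&(sub[...,2]>110)
    k,l,s,c=cv2.connectedComponentsWithStats(r.astype(np.uint8)); 
    for i in range(1,k): print('red',s[i,4],c[i]+[x0,y0],onz(ci,[c[i]+[x0,y0]],0.075)[0])
    pts=cv2.findNonZero(g); hull=cv2.convexHull(pts).reshape(-1,2)+[x0,y0]
    w=onz(ci,hull,0.075)[:,:2]; rr=cv2.minAreaRect((w*1000).astype(np.float32)); print(rr)
im=np.load('top.npy'); a=cv2.resize(im[150:240,225:325],(500,450),interpolation=cv2.INTER_CUBIC)
save(a,'crop0.png')
E
```

```text
top disc 899 [267.6563 199.3259] [0.4865 0.006  0.077 ]
top knob 32 [291.2812 185.9375] [ 0.5237 -0.0638  0.109 ]
red 4 [256.5 185.5] [0.5283 0.0407 0.075 ]
((498.67486572265625, -16.143157958984375), (154.7853240966797, 173.31982421875), 28.303142547607422)
side disc 936 [253.1709 227.3333] [0.488  0.0132 0.077 ]
side knob 67 [242.3134 200.2985] [ 0.5222 -0.0502  0.109 ]
red 114 [301.9912 182.9561] [ 0.3856 -0.1948  0.075 ]
red 4 [294.5 184.5] [ 0.4051 -0.1855  0.075 ]
red 5 [233.8 234. ] [0.5294 0.0391 0.075 ]
((493.26171875, 19.505630493164062), (169.89056396484375, 236.92550659179688), 28.27533721923828)
```

View pics/crop0.png

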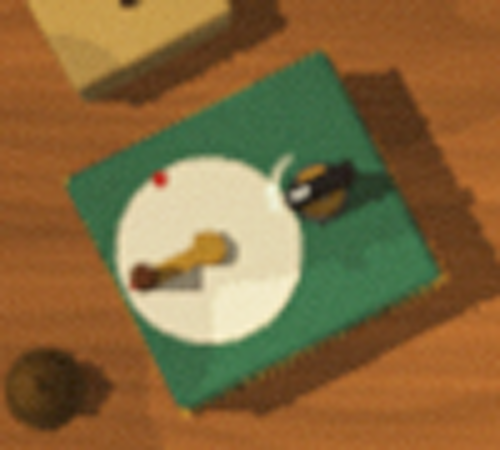

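Request:
arm_command:
  rows:
    - [[0.32, -0.25, 0, 0, 0, 0], [0.64, -0.5, 0, 0, 0, 0], [0.95, -0.75, 0, 0, 0, 0]]

```text
time_s: 0.48
ee_pos: [0.3151, -0.4596, 0.2308]
ee_rot: [-3.069, -0.667, 0.0]
ft_force: [0.1, -0.9, 0.5]
opening: 0.0857
gripper_force: 0.0
```

Request:
arm_command:
  rows:
    - [[0.32, -0.25, 0, 0, 0, 0], [0.64, -0.5, 0, 0, 0, 0], [0.95, -0.75, 0, 0, 0, 0]]

```text
time_s: 0.85
ee_pos: [0.3703, -0.3518, 0.2309]
ee_rot: [-3.069, -0.667, 0.001]
ft_force: [0.4, -0.3, 0.1]
opening: 0.0852
gripper_force: 0.0
```

Request:
arm_command:
  rows:
    - [[0.32, -0.25, 0, 0, 0, 0], [0.64, -0.5, 0, 0, 0, 0], [0.95, -0.75, 0, 0, 0, 0]]

```text
time_s: 1.23
ee_pos: [0.4255, -0.2443, 0.231]
ee_rot: [-3.07, -0.667, 0.001]
ft_force: [0.6, -0.4, 0.2]
opening: 0.0856
gripper_force: 0.0
```

Request:
arm_command:
  rows:
    - [[0.32, -0.25, 0, 0, 0, 0], [0.64, -0.5, 0, 0, 0, 0], [0.95, -0.75, 0, 0, 0, 0], [0.95, -0.75, 0, 0, 0, 0]]

```text
time_s: 1.72
ee_pos: [0.4816, -0.1342, 0.2311]
ee_rot: [-3.066, -0.676, -0.0]
ft_force: [0.0, -1.0, -0.6]
opening: 0.0853
gripper_force: 0.0
```

```bash
cat >> h.py <<'E'
def plan(x,y,z,yaw_deg):
    """normalised row from measured pose to tool-down pose, tool y along yaw (mod 180)"""
    o=env.get_obs(); A=R.from_rotvec(o['ee_rot']); M=A.as_matrix()
    s=M.T@(np.array([x,y,z])-o['ee_pos'])/0.1
    cy=np.degrees(np.arctan2(M[1,1],M[0,1])); d=(yaw_deg-cy+90)%180-90
    yw=np.radians(cy+d); Y=np.array([np.cos(yw),np.sin(yw),0]); Z=np.array([0,0,-1.]); T=np.c_[np.cross(Y,Z),Y,Z]
    r=(A.inv()*R.from_matrix(T)).as_rotvec()/np.pi
    print('t',o['time_s'],'pos',o['ee_pos'].round(4),'yaw',cy.round(2),'q7',o['joint_positions'][6].round(2)); print('row',s.round(3),r.round(4))
E
python3 -c "
from h import *
plan(.52,-.056,.2,28.3)"
```

```text
t 1.725 pos [ 0.4816 -0.1342  0.2311] yaw -65.12 q7 -0.97
row [ 0.677 -0.547  0.312] [-5.00e-04  2.00e-04  4.81e-01]
```

Request:
arm_command:
  rows:
    - [[0.1, -0.1, 0, 0, 0, -0.055], [0.2, -0.2, 0, 0, 0, -0.11], [0.4, -0.35, 0, 0, 0, -0.165], [0.6, -0.5, 0, 0, 0, -0.22], [0.67, -0.55, 0, 0, 0, -0.275], [0.67, -0.55, 0, 0, 0, -0.33], [0.67, -0.55, 0, 0, 0, -0.385], [0.67, -0.55, 0, 0, 0, -0.44], [0.67, -0.55, 0, 0, 0, -0.495], [0.67, -0.55, 0, 0, 0, -0.519], [0.67, -0.55, 0, 0, 0, -0.519]]

```text
time_s: 3.1
ee_pos: [0.5184, -0.0611, 0.231]
ee_rot: [-1.622, -2.69, 0.001]
ft_force: [-0.1, -0.9, -0.5]
opening: 0.0853
gripper_force: 0.0
```

```bash
python3 - <<'E'
from h import *
np.set_printoptions(precision=4,suppress=True)
plan(.52,-.056,.2,28.3)
im,ci=grab('wrist'); np.save('w1.npy',im); save(im,'w1.png'); print(np.array(ci['pose']))
a=np.radians(28.3);ux=np.array([np.cos(a),np.sin(a)]);uy=np.array([-np.sin(a),np.cos(a)]);c=np.array([.4987,-.016])
print(proj(ci,[[*(c-.045*uy),.119],[*(c+.03*uy),.077],[.529,.04,.075]]))
E
```

```text
t 3.1 pos [ 0.5184 -0.0611  0.231 ] yaw 27.83 q7 0.45
row [0.038 0.039 0.31 ] [-0.0002 -0.0001 -0.0026]
[[ 0.8847 -0.4471 -0.1321  0.4846]
 [ 0.4662  0.8481  0.2517  0.0028]
 [-0.0005 -0.2843  0.9587  0.3737]
 [ 0.      0.      0.      1.    ]]
[[288.5924 196.9166]
 [287.56   109.0098]
 [343.4577 103.3122]]
```

View pics/w1.png

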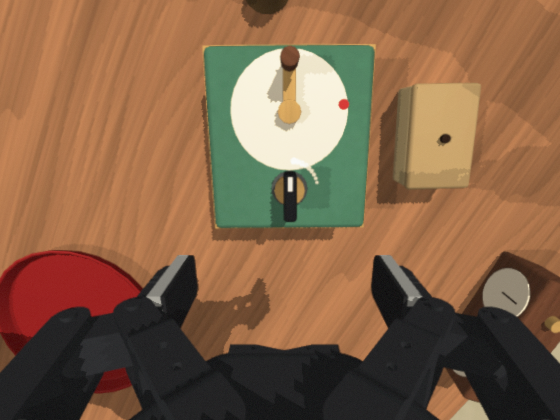

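The wrist view confirms it: the green box's knob bar is at (290,196), the hub at (290,111), the handle at (290,57) and the red dot at (343,104), all close to the projections. I'll refine these once.

```bash
python3 - <<'E'
from h import *
np.set_printoptions(precision=4,suppress=True)
im=np.load('w1.npy'); ci=env.camera_info('wrist')
x0,y0,x1,y1=205,40,375,230; s=im[y0:y1,x0:x1]; hsv=cv2.cvtColor(s,cv2.COLOR_RGB2HSV)
def big(m):
    k,l,st,c=cv2.connectedComponentsWithStats(m.astype(np.uint8)); i=1+np.argmax(st[1:,4]); return (l==i).astype(np.uint8),c[i]+[x0,y0],st[i]
m=(hsv[...,2]<50); m[:125]=0
m,c,st=big(m); print('knob',c,st)
r=cv2.minAreaRect(cv2.findNonZero(m)); bx=cv2.boxPoints(r)+[x0,y0]; print(r); b=onz(ci,bx,.119); print(b); print('knob top ctr',b.mean(0), 'sides',np.linalg.norm(b[1]-b[0]),np.linalg.norm(b[2]-b[1]))
for e in((b[1]-b[0]),(b[2]-b[1])): print(np.degrees(np.arctan2(e[1],e[0])))
m=(hsv[...,1]<80)&(hsv[...,2]>120); m,c,st=big(m); h=cv2.convexHull(cv2.findNonZero(m)).reshape(-1,2)+[x0,y0]; w=onz(ci,h,.0765)[:,:2]
print('disc',cv2.minEnclosingCircle((w*1000).astype(np.float32)))
m=((hsv[...,0]<5)|(hsv[...,0]>174))&(hsv[...,1]>170)&(hsv[...,2]>110); 
k,l,st,c=cv2.connectedComponentsWithStats(m.astype(np.uint8))
for i in range(1,k): print('red',c[i]+[x0,y0],st[i,4],onz(ci,[c[i]+[x0,y0]],.075)[0])
g=big(cv2.inRange(hsv,(60,80,30),(95,255,255))>0)[0]; h=cv2.convexHull(cv2.findNonZero(g)).reshape(-1,2)+[x0,y0]
print('tin',cv2.minAreaRect((onz(ci,h,.075)[:,:2]*1000).astype(np.float32)))
E
```

```text
knob [289.3987 199.2338] [ 78 132  14  50 479]
((84.5, 156.5), (49.0, 13.0), 90.0)
[[ 0.5055 -0.0381  0.119 ]
 [ 0.5154 -0.0329  0.119 ]
 [ 0.5366 -0.0722  0.119 ]
 [ 0.5262 -0.0777  0.119 ]]
knob top ctr [ 0.5209 -0.0552  0.119 ] sides 0.01117467699266813 0.044643468782454725
27.73977373332512
-61.61683948933795
disc ((494.6845703125, 3.135411500930786), 66.69139099121094)
red [343.3871 103.9032] 62 [0.5294 0.0397 0.075 ]
tin ((500.62939453125, -16.837387084960938), (154.91256713867188, 174.41262817382812), 28.176746368408203)
```

Request:
arm_command:
  rows:
    - [[0.04, 0.05, 0.3, 0, 0, -0.002], [0.04, 0.05, 0.6, 0, 0, -0.002], [0.04, 0.05, 0.9, 0, 0, -0.002], [0.04, 0.05, 0.9, 0, 0, -0.002], [0.04, 0.05, 0.9, 0, 0, -0.002]]
  jaw: 0

```text
time_s: 3.78
ee_pos: [0.5219, -0.0544, 0.1425]
ee_rot: [1.612, 2.695, 0.001]
ft_force: [0.6, 0.5, 0.2]
opening: 0.0425
gripper_force: 0.0
```

```bash
python3 - <<'E'
from h import *
np.set_printoptions(precision=4,suppress=True)
plan(.5209,-.0552,.0905,28.2); print(env.get_obs()['opening'])
im,ci=grab('wrist'); save(im,'w2.png'); print(proj(ci,[[.5209,-.0552,.119]]))
E
```

```text
t 3.775 pos [ 0.5219 -0.0544  0.1425] yaw 28.24 q7 0.41
row [-0.002 -0.013  0.52 ] [0.0003 0.0002 0.0002]
0.042501970710568916
[[281.917  242.0227]]
```

View pics/w2.png

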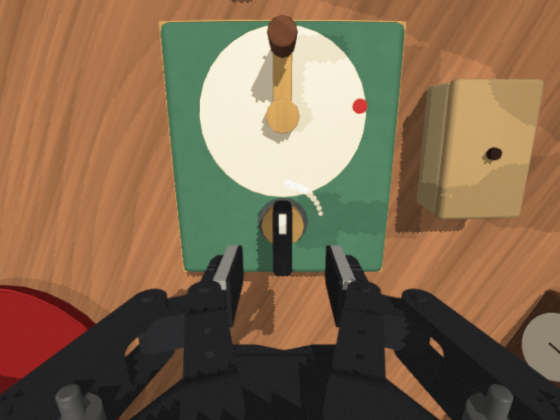

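Request:
arm_command:
  rows:
    - [[0, -0.01, 0.25, 0, 0, 0], [0, -0.01, 0.45, 0, 0, 0], [0, -0.01, 0.52, 0, 0, 0], [0, -0.01, 0.52, 0, 0, 0]]

```text
time_s: 4.32
ee_pos: [0.5208, -0.0548, 0.09]
ee_rot: [1.611, 2.696, 0.001]
ft_force: [0.6, 0.4, -0.2]
opening: 0.043
gripper_force: 0.0
```

Request:
arm_command:
  rows:
    - [[0, 0, 0, 0, 0, 0], [0, 0, 0, 0, 0, 0], [0, 0, 0, 0, 0, 0], [0, 0, 0, 0, 0, 0], [0, 0, 0, 0, 0, 0], [0, 0, 0, 0, 0, 0]]
  jaw: 1
  newtons: 40

```text
time_s: 5.08
ee_pos: [0.5211, -0.0548, 0.0904]
ee_rot: [1.61, 2.696, 0.001]
ft_force: [-1.3, 0.1, 6.1]
opening: 0.0116
gripper_force: 42.0
```

```bash
python3 - <<'E'
from h import *
np.set_printoptions(precision=4,suppress=True)
plan(.5209,-.0552,.0905,28.2); o=env.get_obs(); print(o['ft_force'],o['moment'],o['opening'],o['gripper_force'])
E
```

```text
t 5.075 pos [ 0.5211 -0.0548  0.0904] yaw 28.29 q7 0.38
row [-0.003 -0.004 -0.001] [0.0004 0.0003 0.0005]
[-1.3009  0.0515  6.0832] [-0.0001  0.3538 -0.0601] 0.01159786488952429 42.014366544208315
```

Request:
arm_command:
  rows:
    - [[0, 0, -0.02, 0, 0, 0], [0, 0, -0.05, 0, 0, 0], [0, 0, -0.08, 0, 0, 0], [0, 0, -0.11, 0, 0, 0], [0, 0, -0.14, 0, 0, 0], [0, 0, -0.14, 0, 0, 0], [0, 0, -0.14, 0, 0, 0]]

```text
time_s: 5.95
ee_pos: [0.5209, -0.0548, 0.1033]
ee_rot: [1.611, 2.696, 0.001]
ft_force: [4.8, -0.4, -5.5]
opening: 0.0117
gripper_force: 40.4
```

Request:
arm_command:
  rows:
    - [[0, 0, -0.01, 0, 0, 0], [0, 0, -0.02, 0, 0, 0], [0, 0, -0.03, 0, 0, 0], [0, 0, -0.03, 0, 0, 0]]

```text
time_s: 6.45
ee_pos: [0.5209, -0.0548, 0.1063]
ee_rot: [1.611, 2.696, 0.001]
ft_force: [5.1, 0.0, -6.0]
opening: 0.011
gripper_force: 40.3
```

Request:
arm_command:
  rows:
    - [[0, 0, -0.01, 0, 0, 0], [0, 0, -0.02, 0, 0, 0], [0, 0, -0.02, 0, 0, 0], [0, 0, -0.02, 0, 0, 0]]

```text
time_s: 6.95
ee_pos: [0.5209, -0.0548, 0.1082]
ee_rot: [1.611, 2.696, 0.001]
ft_force: [5.5, -0.6, -6.3]
opening: 0.0112
gripper_force: 40.3
```

Request:
arm_command:
  rows:
    - [[0, 0, -0.005, 0, 0, 0], [0, 0, -0.01, 0, 0, 0], [0, 0, -0.01, 0, 0, 0]]

```text
time_s: 7.32
ee_pos: [0.5209, -0.0548, 0.1092]
ee_rot: [1.611, 2.696, 0.001]
ft_force: [6.6, 0.2, -5.5]
opening: 0.0113
gripper_force: 40.3
```

Request:
arm_command:
  rows:
    - [[0, 0, -0.005, 0, 0, 0], [0, 0, -0.01, 0, 0, 0], [0, 0, -0.01, 0, 0, 0]]

```text
time_s: 7.7
ee_pos: [0.5209, -0.0548, 0.1102]
ee_rot: [1.611, 2.696, 0.001]
ft_force: [6.4, -0.4, -6.2]
opening: 0.0114
gripper_force: 40.3
```

Request:
arm_command:
  rows:
    - [[0, 0, -0.005, 0, 0, 0], [0, 0, -0.01, 0, 0, 0], [0, 0, -0.01, 0, 0, 0]]

```text
time_s: 8.07
ee_pos: [0.5209, -0.0548, 0.1112]
ee_rot: [1.611, 2.696, 0.001]
ft_force: [6.8, -0.4, -7.2]
opening: 0.0112
gripper_force: 40.3
```

Request:
arm_command:
  rows:
    - [[0, 0, -0.005, 0, 0, 0], [0, 0, -0.008, 0, 0, 0], [0, 0, -0.008, 0, 0, 0]]

```text
time_s: 8.45
ee_pos: [0.5209, -0.0548, 0.1119]
ee_rot: [1.611, 2.696, 0.001]
ft_force: [6.7, -1.5, -7.2]
opening: 0.0114
gripper_force: 40.2
```

Request:
arm_command:
  rows:
    - [[0, 0, -0.005, 0, 0, 0], [0, 0, -0.008, 0, 0, 0], [0, 0, -0.008, 0, 0, 0]]

```text
time_s: 8.82
ee_pos: [0.5209, -0.0548, 0.1125]
ee_rot: [1.611, 2.697, 0.001]
ft_force: [7.9, -0.5, -10.1]
opening: 0.0113
gripper_force: 39.8
```

Request:
arm_command:
  rows:
    - [[0, 0, 0.006, 0, 0, 0], [0, 0, 0.013, 0, 0, 0], [0, 0, 0.013, 0, 0, 0]]

```text
time_s: 9.2
ee_pos: [0.5209, -0.0548, 0.1114]
ee_rot: [1.611, 2.696, 0.001]
ft_force: [6.6, -0.1, -6.6]
opening: 0.0119
gripper_force: 40.2
```

```bash
python3 - <<'E'
from h import *
np.set_printoptions(precision=4,suppress=True)
plan(.5209,-.0552,.0905,28.2); o=env.get_obs(); print(o['ft_force'],o['moment'],o['opening'],o['gripper_force'])
E
```

```text
t 9.2 pos [ 0.5209 -0.0548  0.1114] yaw 28.29 q7 0.39
row [-0.003 -0.002  0.209] [0.0003 0.0001 0.0005]
[ 6.6407 -0.1159 -6.6188] [-0.0856 -1.4174  0.0609] 0.011853647678539685 40.24604857342638
```

Request:
arm_command:
  rows:
    - [[-0.002, 0.004, 0, 0, 0, 0], [-0.002, 0.004, 0, 0, 0, 0.02], [-0.002, 0.004, 0, 0, 0, 0.04], [-0.002, 0.004, 0, 0, 0, 0.06], [-0.002, 0.004, 0, 0, 0, 0.08], [-0.002, 0.004, 0, 0, 0, 0.1], [-0.002, 0.004, 0, 0, 0, 0.12], [-0.002, 0.004, 0, 0, 0, 0.12], [-0.002, 0.004, 0, 0, 0, 0.12]]

```text
time_s: 10.32
ee_pos: [0.5218, -0.0545, 0.1117]
ee_rot: [2.087, 2.347, 0.003]
ft_force: [7.1, 0.1, -6.5]
opening: 0.0113
gripper_force: 40.4
```

```bash
cat > st.py <<'E'
from h import *
np.set_printoptions(precision=4,suppress=True)
plan(.5209,-.0552,.1114,28.2); o=env.get_obs(); print(o['ft_force'],o['moment'],o['opening'],o['gripper_force'],o['tau'][6])
M=R.from_rotvec(o['ee_rot']).as_matrix(); cy=np.arctan2(M[1,1],M[0,1]); print('twist',np.radians(28.2)-cy)
E
python3 st.py
```

```text
t 10.325 pos [ 0.5218 -0.0545  0.1117] yaw 6.71 q7 0.03
row [-0.006 -0.01   0.003] [ 0.0006  0.0001 -0.1194]
[ 7.1222  0.1327 -6.4594] [-0.0362 -1.6103  0.0085] 0.011276818021177996 40.35181334162189 -0.03432377125136554
twist 0.3751442102748906
```

Request:
arm_command:
  rows:
    - [[0, -0.005, 0, 0, 0, 0.02], [0, -0.005, 0.002, 0, 0, 0.04], [0, -0.005, 0.002, 0, 0, 0.06], [0, -0.005, 0.002, 0, 0, 0.08], [0, -0.005, 0.002, 0, 0, 0.1], [0, -0.005, 0.002, 0, 0, 0.12], [0, -0.005, 0.002, 0, 0, 0.135], [0, -0.005, 0.002, 0, 0, 0.135], [0, -0.005, 0.002, 0, 0, 0.135]]

```text
time_s: 11.45
ee_pos: [0.5228, -0.0546, 0.1121]
ee_rot: [2.533, 1.854, 0.007]
ft_force: [12.8, -0.3, -8.2]
opening: 0.011
gripper_force: 40.1
```

```bash
python3 st.py
```

```text
t 11.45 pos [ 0.5228 -0.0546  0.1121] yaw -17.59 q7 -0.37
row [-0.011 -0.016  0.007] [ 0.0017  0.     -0.2544]
[12.8461 -0.3366 -8.2342] [-0.1073 -2.6947  0.0262] 0.011004035843744476 40.14654099941254 -0.04381526377983391
twist 0.7992132035910096
```

Request:
arm_command:
  rows:
    - [[0.003, 0.01, 0.003, 0, 0, 0], [0.006, 0.019, 0.006, 0, 0, 0], [0.006, 0.019, 0.006, 0, 0, 0]]

```text
time_s: 11.82
ee_pos: [0.5229, -0.0546, 0.1107]
ee_rot: [2.535, 1.855, 0.002]
ft_force: [6.8, 0.3, -6.0]
opening: 0.011
gripper_force: 40.4
```

```bash
python3 st.py
```

```text
t 11.825 pos [ 0.5229 -0.0546  0.1107] yaw -17.6 q7 -0.37
row [-0.011 -0.017 -0.007] [ 0.0003 -0.0001 -0.2544]
[ 6.7582  0.2783 -6.0218] [-0.0491 -1.3625  0.0231] 0.010975814901127744 40.379486104575335 -0.02145273028872907
twist 0.7992791429301436
```

Request:
arm_command:
  rows:
    - [[0.002, 0.006, 0, 0, 0, 0.008], [0.004, 0.012, 0, 0, 0, 0.016], [0.005, 0.015, 0, 0, 0, 0.026], [0.005, 0.015, 0, 0, 0, 0.026]]

```text
time_s: 12.32
ee_pos: [0.5232, -0.0547, 0.1104]
ee_rot: [-2.609, -1.749, 0.002]
ft_force: [-0.9, 0.7, -5.2]
opening: 0.011
gripper_force: 40.4
```

```bash
python3 st.py
```

```text
t 12.325 pos [ 0.5232 -0.0547  0.1104] yaw -22.32 q7 -0.45
row [-0.013 -0.02  -0.01 ] [-0.0005 -0.0001 -0.2807]
[-0.9136  0.7021 -5.1991] [ 0.0639 -0.1058  0.0232] 0.010976400533170947 40.37120163147847 -0.33594589680433273
twist 0.8817072642849926
```

Request:
arm_command:
  rows:
    - [[0, 0.001, -0.004, 0, 0, 0.008], [0, 0.001, -0.004, 0, 0, 0.016], [0, 0.001, -0.004, 0, 0, 0.016]]

```text
time_s: 12.7
ee_pos: [0.5233, -0.0548, 0.1109]
ee_rot: [-2.652, -1.683, 0.002]
ft_force: [-3.2, 1.0, -6.2]
opening: 0.0117
gripper_force: 40.4
```

```bash
python3 st.py
```

```text
t 12.7 pos [ 0.5233 -0.0548  0.1109] yaw -25.19 q7 -0.5
row [-0.014 -0.02  -0.005] [-0.0005 -0.0001 -0.2966]
[-3.1774  0.9644 -6.2489] [0.1169 0.5417 0.0128] 0.011708087437048043 40.41756570339203 -0.2646410744637251
twist 0.9319168255079826
```

Request:
arm_command:
  rows:
    - [[0, 0.001, 0, 0, 0, 0.008], [0, 0.001, 0, 0, 0, 0.016], [0, 0.001, 0, 0, 0, 0.016]]

```text
time_s: 13.08
ee_pos: [0.5235, -0.0548, 0.1109]
ee_rot: [-2.693, -1.616, 0.002]
ft_force: [-6.0, 0.6, -6.7]
opening: 0.0111
gripper_force: 40.4
```

```bash
python3 st.py
```

```text
t 13.075 pos [ 0.5235 -0.0548  0.1109] yaw -28.08 q7 -0.55
row [-0.016 -0.021 -0.005] [-0.0004 -0.     -0.3126]
[-6.0386  0.6436 -6.7239] [ 0.1468  1.1246 -0.0103] 0.011100250333864784 40.43632507324219 -0.282989926636219
twist 0.9821969294239612
```

Request:
arm_command:
  rows:
    - [[-0.005, -0.009, 0, 0, 0, 0.008], [-0.005, -0.009, 0, 0, 0, 0.016], [-0.005, -0.009, 0, 0, 0, 0.016]]

```text
time_s: 13.45
ee_pos: [0.5235, -0.0549, 0.1115]
ee_rot: [2.733, 1.548, 0.001]
ft_force: [-0.2, 0.4, -6.1]
opening: 0.011
gripper_force: 40.4
```

```bash
python3 st.py
```

```text
t 13.45 pos [ 0.5235 -0.0549  0.1115] yaw -30.96 q7 -0.6
row [-0.016 -0.021  0.001] [ 0.0003  0.     -0.3287]
[-0.1959  0.3663 -6.0992] [ 0.0971  0.2537 -0.0186] 0.011039435877881181 40.38794249408738 -0.2710539847612381
twist 1.032512131935031
```

Request:
arm_command:
  rows:
    - [[0, 0, 0.003, 0, 0, 0.008], [0, 0, 0.003, 0, 0, 0.016], [0, 0, 0.003, 0, 0, 0.016]]

```text
time_s: 13.82
ee_pos: [0.5236, -0.055, 0.1112]
ee_rot: [2.771, 1.478, 0.002]
ft_force: [1.6, -0.2, -6.3]
opening: 0.0114
gripper_force: 40.5
```

```bash
python3 st.py
```

```text
t 13.825 pos [ 0.5236 -0.055   0.1112] yaw -33.84 q7 -0.64
row [-0.017 -0.021 -0.002] [ 0.0004 -0.     -0.3447]
[ 1.5744 -0.2066 -6.3054] [-0.0093 -0.1444 -0.0159] 0.011388023410489202 40.50332412343778 -0.3090800531208515
twist 1.082842911520183
```

Request:
arm_command:
  rows:
    - [[0, 0.001, 0, 0, 0, 0.008], [0, 0.001, 0, 0, 0, 0.016], [0, 0.001, 0, 0, 0, 0.016]]

```text
time_s: 14.2
ee_pos: [0.5237, -0.0551, 0.1112]
ee_rot: [2.808, 1.408, 0.002]
ft_force: [3.9, 0.3, -5.4]
opening: 0.0114
gripper_force: 40.6
```

```bash
python3 st.py
```

```text
t 14.2 pos [ 0.5237 -0.0551  0.1112] yaw -36.72 q7 -0.69
row [-0.018 -0.022 -0.002] [ 0.0004  0.     -0.3607]
[ 3.9201  0.2516 -5.3538] [-0.087  -0.6219  0.0635] 0.011430535769922454 40.55969803164771 -0.3603617940098047
twist 1.1331058293644984
```

Request:
arm_command:
  rows:
    - [[-0.001, 0.004, 0, 0, 0, 0.003], [-0.001, 0.004, 0, 0, 0, 0.005], [-0.001, 0.004, 0, 0, 0, 0.005]]

```text
time_s: 14.58
ee_pos: [0.5237, -0.0551, 0.1111]
ee_rot: [2.818, 1.388, 0.001]
ft_force: [4.0, 0.9, -4.7]
opening: 0.0111
gripper_force: 40.7
```

```bash
python3 st.py; python3 -c "
from h import *
for i in range(5): env.camera_info('wrist'); env.grab_frame('top'); o=env.get_obs(); print(o['moment'][2],o['ft_force'])"
```

```text
t 14.575 pos [ 0.5237 -0.0551  0.1111] yaw -37.58 q7 -0.71
row [-0.018 -0.022 -0.003] [ 0.0002 -0.0001 -0.3654]
[ 3.9527  0.9488 -4.7074] [ 0.2752 -0.6768  0.1148] 0.011100863685150422 40.74560458335327 -0.16759342979639769
twist 1.1480230802824802
0.08380358269352124 [ 2.35076574  0.43814989 -4.26239582]
0.09082773348217044 [ 2.86622157  0.21685162 -3.56567437]
0.13811347004244712 [ 3.63541704  0.37722657 -5.17602771]
0.03348544285070691 [ 4.59501819  1.15053686 -4.58805109]
0.11759576609561873 [ 4.92926798  0.97254397 -2.71392287]
```

Request:
arm_command:
  rows:
    - [[0, 0, 0, 0, 0, -0.007], [0, 0, 0, 0, 0, -0.014], [0, 0, 0.01, 0, 0, -0.014], [0, 0, 0.02, 0, 0, -0.014], [0, 0, 0.03, 0, 0, -0.014], [0, 0, 0.035, 0, 0, -0.014], [0, 0, 0.04, 0, 0, -0.014], [0, 0, 0.04, 0, 0, -0.014]]

```text
time_s: 15.82
ee_pos: [0.5236, -0.055, 0.1068]
ee_rot: [-2.787, -1.449, -0.001]
ft_force: [5.2, 2.9, -5.6]
opening: 0.0114
gripper_force: 40.7
```

```bash
python3 st.py
```

```text
t 15.825 pos [ 0.5236 -0.055   0.1068] yaw -35.06 q7 -0.67
row [-0.017 -0.021 -0.046] [ 0.0001 -0.0001 -0.3515]
[ 5.1786  2.8881 -5.6467] [ 0.5196 -1.0521  0.0336] 0.011436458364464122 40.73508381843567 -0.06366794463247061
twist 1.1041382403804187
```

Request:
arm_command:
  rows:
    - [[0, 0, 0.003, 0, 0, 0], [0, 0, 0.006, 0, 0, 0], [0, 0, 0.006, 0, 0, 0]]

```text
time_s: 16.2
ee_pos: [0.5236, -0.055, 0.1063]
ee_rot: [-2.787, -1.449, -0.001]
ft_force: [5.1, 1.5, -4.6]
opening: 0.0113
gripper_force: 40.7
```

Request:
arm_command:
  rows:
    - [[0, 0, 0.003, 0, 0, 0], [0, 0, 0.006, 0, 0, 0], [0, 0, 0.006, 0, 0, 0]]

```text
time_s: 16.58
ee_pos: [0.5236, -0.0551, 0.106]
ee_rot: [2.787, 1.449, 0.001]
ft_force: [3.5, 2.3, -1.5]
opening: 0.0117
gripper_force: 41.2
```

Request:
arm_command:
  rows:
    - [[0, 0, 0.003, 0, 0, 0], [0, 0, 0.003, 0, 0, 0]]

```text
time_s: 16.82
ee_pos: [0.5236, -0.0551, 0.1058]
ee_rot: [2.787, 1.449, 0.001]
ft_force: [2.6, 2.9, 2.9]
opening: 0.0111
gripper_force: 41.7
```

Request:
arm_command:
  rows:
    - [[0, 0, 0, 0, 0, 0], [0, 0, 0, 0, 0, 0], [0, 0, 0, 0, 0, 0], [0, 0, 0, 0, 0, 0]]
  jaw: 0

```text
time_s: 17.32
ee_pos: [0.5232, -0.0554, 0.1053]
ee_rot: [-2.788, -1.449, 0.001]
ft_force: [0.8, 0.3, 0.5]
opening: 0.0425
gripper_force: 0.0
```

Request:
arm_command:
  rows:
    - [[0, 0, -0.2, 0, 0, 0], [0, 0, -0.5, 0, 0, 0], [0, 0, -0.8, 0, 0, 0], [0, 0, -0.8, 0, 0, 0]]

```text
time_s: 17.82
ee_pos: [0.5249, -0.0553, 0.188]
ee_rot: [2.785, 1.448, 0.006]
ft_force: [-0.2, 0.0, -0.6]
opening: 0.0423
gripper_force: 0.0
```

```bash
python3 - <<'E'
from h import *
np.set_printoptions(precision=4,suppress=True)
plan(.4655,.0475,.19,-62)
im,ci=grab('wrist'); np.save('w3.npy',im)
s,cs=grab('side'); np.save('s3.npy',s)
save(np.hstack([im,cv2.resize(s[180:280,190:310],(504,420),interpolation=cv2.INTER_CUBIC)])[:, ::1],'t.png')
v=cv2.imread('pics/t.png'); v=cv2.resize(v,(800,int(800*v.shape[0]/v.shape[1]))); cv2.imwrite('pics/w3.png',v)
print(proj(ci,[[.522,-.057,.119+.016],[.4855,.0109,.086],[.4655,.0475,.116],[.5294,.0397,.075]]))
E
```

```text
t 17.825 pos [ 0.5249 -0.0553  0.188 ] yaw -35.07 q7 -0.64
row [ 0.5   -1.077 -0.024] [ 0.0012 -0.001   0.1496]
[[281.6195 228.7773]
 [198.1182 168.2655]
 [133.2132 149.9497]
 [220.8732 106.7005]]
```

View pics/w3.png

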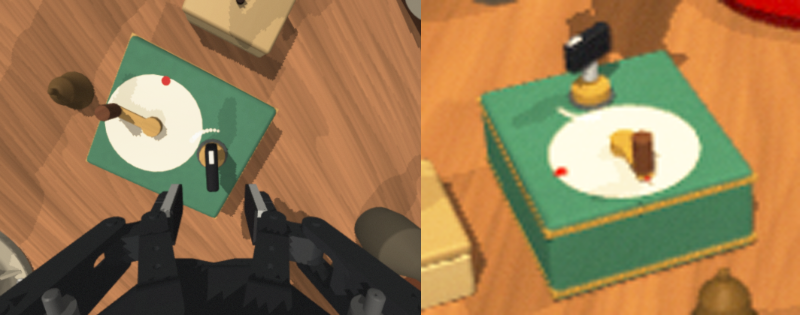

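The knob stays up by itself: its stem is visible in the side view at about (590,75), and the bar is turned. Next is the crank handle.

Request:
arm_command:
  rows:
    - [[0.15, -0.35, 0, 0, 0, -0.04], [0.35, -0.7, 0, 0, 0, -0.08], [0.5, -1.0, 0, 0, 0, -0.117], [0.5, -1.0, 0, 0, 0, -0.117], [0.5, -1.0, 0, 0, 0, -0.117]]

```text
time_s: 18.55
ee_pos: [0.47, 0.0424, 0.1847]
ee_rot: [-2.477, -1.932, 0.002]
ft_force: [0.9, -0.1, 0.4]
opening: 0.0426
gripper_force: 0.0
```

```bash
python3 - <<'E'
from h import *
np.set_printoptions(precision=4,suppress=True)
im,ci=grab('wrist'); np.save('w4.npy',im); save(im,'w4.png'); plan(.466,.0475,.15,-14)
print(proj(ci,[[.4855,.0109,.086],[.4655,.0475,.116],[.4655,.0475,.086],[.5294,.0397,.075]]))
E
```

```text
t 18.6 pos [0.4703 0.0421 0.1848] yaw -14.13 q7 -0.45
row [ 0.043 -0.054  0.348] [-0.0003  0.0001 -0.0007]
[[310.1881 235.2024]
 [276.4271 212.2922]
 [277.2929 201.2353]
 [351.1958 188.8697]]
```

View pics/w4.png

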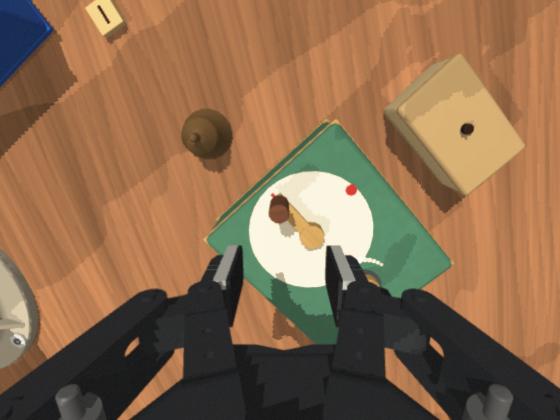

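```bash
python3 - <<'E'
from h import *
np.set_printoptions(precision=4,suppress=True)
im=np.load('w4.npy'); ci=env.camera_info('wrist'); hsv=cv2.cvtColor(im,cv2.COLOR_RGB2HSV)
x0,y0,x1,y1=255,185,335,260; s=hsv[y0:y1,x0:x1]
m=((s[...,2]<110)&((s[...,0]<12)|(s[...,0]>170))&(s[...,1]>80)).astype(np.uint8)
k,l,st,c=cv2.connectedComponentsWithStats(m)
for i in range(1,k):
    if st[i,4]>30: print(st[i],c[i]+[x0,y0],onz(ci,[c[i]+[x0,y0]],.103)[0])
w=((hsv[...,1]<70)&(hsv[...,2]>170)).astype(np.uint8); w[:165]=0;w[295:]=0;w[:,:245]=0;w[:,378:]=0
k,l,st,c=cv2.connectedComponentsWithStats(w); i=1+np.argmax(st[1:,4]); print(st[i])
h=cv2.convexHull(cv2.findNonZero((l==i).astype(np.uint8))).reshape(-1,2)
e=cv2.fitEllipse((onz(ci,h,.0765)[:,:2]*1000).astype(np.float32)); print(e)
print(onz(ci,[[351.2,190]],.075))
E
```

```text
[ 16  11  17  15 137] [279.3066 201.5182] [0.4688 0.0511 0.103 ]
[ 249  171  129  117 9109]
((489.06951904296875, 6.763779640197754), (110.11764526367188, 121.59680938720703), 45.046024322509766)
[[0.5295 0.0383 0.075 ]]
```

```bash
python3 - <<'E'
from h import *
np.set_printoptions(precision=4,suppress=True)
ci=env.camera_info('wrist'); print(onz(ci,[[279,214]],.116),onz(ci,[[279,208.5]],.101),onz(ci,[[312,237]],.088)); plan(.467,.046,.15,-14)
im=np.load('w4.npy'); save(cv2.resize(im[180:260,250:370],(720,480),interpolation=cv2.INTER_CUBIC),'c4.png')
E
```

```text
[[0.4672 0.0454 0.116 ]] [[0.4669 0.0451 0.101 ]] [[0.4869 0.0093 0.088 ]]
t 18.6 pos [0.4703 0.0421 0.1848] yaw -14.13 q7 -0.45
row [ 0.03  -0.041  0.348] [-0.0003  0.0001 -0.0007]
```

View pics/c4.png

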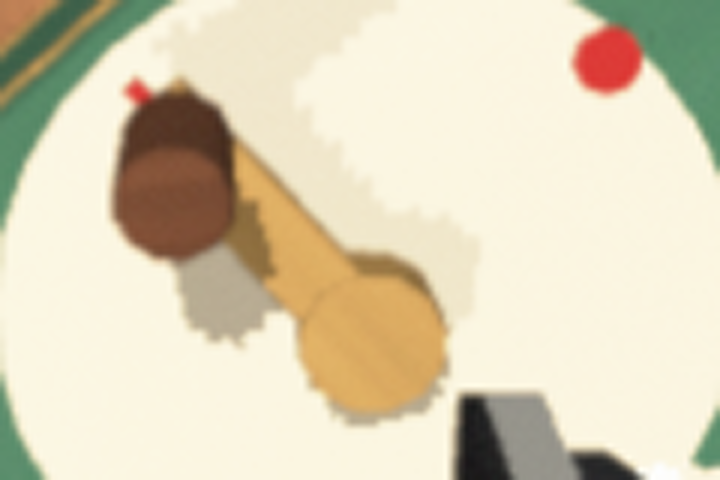

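Request:
arm_command:
  rows:
    - [[0.025, -0.04, 0.2, 0, 0, 0], [0.025, -0.04, 0.5, 0, 0, 0], [0.025, -0.04, 0.75, 0, 0, 0], [0.025, -0.04, 0.9, 0, 0, 0], [0.025, -0.04, 0.94, 0, 0, 0], [0.025, -0.04, 0.94, 0, 0, 0]]

```text
time_s: 19.35
ee_pos: [0.4674, 0.0464, 0.0918]
ee_rot: [2.476, 1.933, 0.001]
ft_force: [-0.4, 0.5, 0.7]
opening: 0.0427
gripper_force: 0.0
```

Request:
arm_command:
  rows:
    - [[0, 0, 0, 0, 0, 0], [0, 0, 0, 0, 0, 0], [0, 0, 0, 0, 0, 0], [0, 0, 0, 0, 0, 0], [0, 0, 0, 0, 0, 0]]
  jaw: 1
  newtons: 30

```text
time_s: 19.98
ee_pos: [0.4675, 0.0468, 0.0922]
ee_rot: [2.475, 1.934, 0.002]
ft_force: [-1.7, 0.5, 7.2]
opening: 0.015
gripper_force: 29.4
```

```bash
cat > arc.py <<'E'
from h import *
np.set_printoptions(precision=4,suppress=True)
o=env.get_obs(); M=R.from_rotvec(o['ee_rot']).as_matrix()
print(o['time_s'],o['ee_pos'],o['ft_force'],o['moment'],o['opening'],o['gripper_force'])
hub=np.array([.4868,.0091]); v=o['ee_pos'][:2]-hub; a0=np.arctan2(v[1],v[0]); r=np.hypot(*v); print('r',r,'crank',118.2-np.degrees(a0),'deg; dot at',83.8)
import sys
for a in map(float,sys.argv[1:]):
    t=np.radians(118.2-a); d=np.r_[hub+.042*np.array([np.cos(t),np.sin(t)])-o['ee_pos'][:2],0]; print(a,(M.T@d/.1).round(3))
E
python3 arc.py 5 10 20 30 40 50 60 70 80 83.8
```

```text
19.975 [0.4675 0.0468 0.0922] [-1.7006  0.4637  7.2387] [ 0.1083  0.3006 -0.0036] 0.015004984435875383 29.44756954908371
r 0.042313078525900126 crank 1.116283711718026 deg; dot at 83.8
5.0 [0.016 0.024 0.   ]
10.0 [0.036 0.054 0.   ]
20.0 [0.07  0.119 0.   ]
30.0 [0.092 0.189 0.   ]
40.0 [0.101 0.262 0.   ]
50.0 [0.097 0.335 0.   ]
60.0 [0.081 0.406 0.001]
70.0 [0.053 0.474 0.001]
80.0 [0.013 0.535 0.001]
83.8 [-0.005  0.557  0.001]
```

Request:
arm_command:
  rows:
    - [[0.01, 0.012, 0, 0, 0, 0], [0.016, 0.024, 0, 0, 0, 0], [0.026, 0.039, 0, 0, 0, 0], [0.026, 0.039, 0, 0, 0, 0]]

```text
time_s: 20.48
ee_pos: [0.472, 0.0487, 0.0922]
ee_rot: [2.475, 1.934, 0.002]
ft_force: [-0.9, 2.5, 5.8]
opening: 0.0149
gripper_force: 29.5
```

```bash
python3 arc.py 10 20 30 40 50 60 70
```

```text
20.475 [0.472  0.0487 0.0922] [-0.8818  2.505   5.8026] [ 0.4299  0.297  -0.0229] 0.014894453869687716 29.473015666007996
r 0.042293939486188314 crank 7.744610117027634 deg; dot at 83.8
10.0 [0.007 0.015 0.   ]
20.0 [0.04  0.081 0.   ]
30.0 [0.062 0.151 0.   ]
40.0 [0.071 0.223 0.   ]
50.0 [0.067 0.296 0.   ]
60.0 [0.051 0.368 0.   ]
70.0 [0.023 0.435 0.001]
```

Request:
arm_command:
  rows:
    - [[0.022, 0.045, 0, 0, 0, 0], [0.04, 0.081, 0, 0, 0, 0], [0.052, 0.116, 0, 0, 0, 0], [0.062, 0.151, 0, 0, 0, 0], [0.068, 0.187, 0, 0, 0, 0], [0.071, 0.223, 0, 0, 0, 0], [0.071, 0.223, 0, 0, 0, 0]]

```text
time_s: 21.35
ee_pos: [0.4959, 0.0504, 0.0923]
ee_rot: [2.475, 1.934, 0.004]
ft_force: [1.4, 2.6, 3.6]
opening: 0.0148
gripper_force: 29.5
```

```bash
python3 arc.py 45 50 55 60 65 70 75 80 83.8
```

```text
21.35 [0.4959 0.0504 0.0923] [1.4133 2.6022 3.6462] [ 0.6016 -0.1809  0.0128] 0.01477238611464109 29.485092759132385
r 0.04230416392977677 crank 40.56156033798874 deg; dot at 83.8
45.0 [-0.003  0.033  0.   ]
50.0 [-0.007  0.069  0.   ]
55.0 [-0.013  0.105  0.   ]
60.0 [-0.023  0.14   0.   ]
65.0 [-0.036  0.175  0.   ]
70.0 [-0.051  0.208  0.   ]
75.0 [-0.07  0.24  0.  ]
80.0 [-0.091  0.269  0.   ]
83.8 [-0.109  0.291  0.   ]
```

Request:
arm_command:
  rows:
    - [[-0.003, 0.033, 0, 0, 0, 0], [-0.007, 0.069, 0, 0, 0, 0], [-0.013, 0.105, 0, 0, 0, 0], [-0.023, 0.14, 0, 0, 0, 0], [-0.036, 0.175, 0, 0, 0, 0], [-0.051, 0.208, 0, 0, 0, 0], [-0.07, 0.24, 0, 0, 0, 0], [-0.091, 0.269, 0, 0, 0, 0], [-0.105, 0.286, 0, 0, 0, 0], [-0.105, 0.286, 0, 0, 0, 0]]

```text
time_s: 22.6
ee_pos: [0.5215, 0.0329, 0.0923]
ee_rot: [2.474, 1.933, 0.005]
ft_force: [4.5, 3.3, 4.3]
opening: 0.015
gripper_force: 29.6
```

```bash
python3 arc.py 83.8; python3 - <<'E'
from h import *
im,ci=grab('top'); a=im[165:220,240:310]; s,cs=grab('side'); b=s[190:280,190:310]; np.save('top5.npy',im)
save(np.hstack([cv2.resize(a,(400,400),interpolation=cv2.INTER_CUBIC),cv2.resize(b,(400,400),interpolation=cv2.INTER_CUBIC)]),'f5.png')
E
```

```text
22.6 [0.5215 0.0329 0.0923] [4.4594 3.2725 4.3344] [ 0.7032 -0.8809  0.0128] 0.014989909638831164 29.56101268529892
r 0.042095852137007214 crank 83.71073608380154 deg; dot at 83.8
83.8 [-0.001 -0.    -0.   ]
```

Request:
arm_command:
  rows:
    - [[0, 0, 0, 0, 0, 0], [0, 0, 0, 0, 0, 0], [0, 0, 0, 0, 0, 0], [0, 0, 0, 0, 0, 0]]
  jaw: 0

```text
time_s: 23.2
ee_pos: [0.5197, 0.0323, 0.0912]
ee_rot: [-2.476, -1.934, 0.001]
ft_force: [0.1, 1.0, -1.0]
opening: 0.0424
gripper_force: 0.0
```

Request:
arm_command:
  rows:
    - [[0, 0, -0.2, 0, 0, 0], [0, 0, -0.5, 0, 0, 0], [0, 0, -0.95, 0, 0, 0], [0, 0, -0.95, 0, 0, 0], [0, 0, -0.95, 0, 0, 0]]

```text
time_s: 23.82
ee_pos: [0.5197, 0.0323, 0.186]
ee_rot: [-2.476, -1.934, 0.001]
ft_force: [-0.7, 0.7, -0.7]
opening: 0.0426
gripper_force: 0.0
```

```bash
python3 - <<'E'
from h import *
np.set_printoptions(precision=4,suppress=True)
im,ci=grab('wrist'); np.save('w6.npy',im); u=proj(ci,[[.4868,.0091,.088],[.5215,.0328,.116],[.5295,.0383,.075]]); print(u)
x,y=u[2].astype(int); x0=max(0,x-70); y0=max(0,y-50); s,cs=grab('side'); 
c=im[y0:y0+120,x0:x0+160]; print(x0,y0)
save(np.hstack([cv2.resize(c,(480,360),interpolation=cv2.INTER_CUBIC),cv2.resize(s[190:280,200:280],(320,360),interpolation=cv2.INTER_CUBIC)]),'f6.png')
E
```

```text
[[253.6562 239.5357]
 [286.101  215.5094]
 [293.1225 192.6333]]
223 142
```

View pics/f6.png

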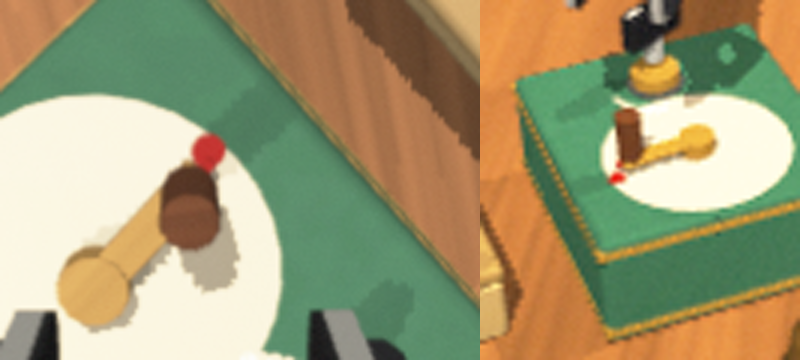

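```bash
python3 - <<'E'
from h import *
np.set_printoptions(precision=4,suppress=True)
ci=env.camera_info('wrist'); im=np.load('w6.npy'); hsv=cv2.cvtColor(im,cv2.COLOR_RGB2HSV)
m=(((hsv[...,0]<5)|(hsv[...,0]>174))&(hsv[...,1]>170)&(hsv[...,2]>130)).astype(np.uint8); m[:180]=0; m[205:]=0; m[:,:280]=0; m[:,305:]=0
k,l,st,c=cv2.connectedComponentsWithStats(m); print(st[1:],c[1:])
h=onz(ci,[[286.3,216]],.116)[0]; hub=onz(ci,[[254.3,238.7]],.088)[0]; d=onz(ci,[[292.3,192.7]],.075)[0]
print(h,hub,d)
for p in(h,d): v=p-hub; print(np.degrees(np.arctan2(v[1],v[0])),np.hypot(v[0],v[1]))
E
```

```text
[[288 188  10  11  80]] [[292.0375 192.475 ]]
[0.521  0.0326 0.116 ] [0.487 0.01  0.088] [0.5281 0.0386 0.075 ]
33.70327316601166 0.04080391751731738
34.86318364755163 0.05005714051484541
```

The pictures show the crank tip at the red dot, about 1° or 1 mm off, and the knob still up. The gripper is clear of everything.

```bash
python3 -c "
from h import *
print(env.close_job())"
```

```text
the job is handed in; nothing more can be done
None
```

The job is handed in: the stop knob rests up by itself, the crank tip points at the red dot to within about 1°, the gripper is clear, and the robot clock read about 24 s of the 72 s allowed.

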